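# Draw out the loaded kit tray

### The job

Only one of the two blue kit trays may stand open at a time. First push the empty tray, which was left open, fully home into its rack; then hook a fingertip behind the yellow-topped lip of the tray that holds the yellow cap and the small white canister, and draw it out fully to its stop. Do not touch or lift the cap or the canister, leave the other things on the bench where they are, and finish clear of everything.

Things in the scene. Friction and masses are not known exactly. Their poses are not given: they have to be found in the camera images.
- tray_loaded (a joint): Slide joint of a blue tray, in m: 0 = fully home, grows as the tray comes out towards the robot (along the rack's own -x), 0.080 = fully out at its stop. About 1.5 N of friction, no spring: it stays where it is left. Tray that holds the cap and the canister; starts nearly home.
- tray_loaded_lip (a point): Middle of the top edge of this tray's upturned lip (6 mm thick, 90 mm wide, top 40 mm above the worktop, yellow-topped); axes as the rack's. Behind it a 38 mm wide gap, open from above, over a flat shelf whose top is 14 mm above the worktop, then the tray's front wall, 36 mm high. The loaded tray.
- rack_loaded: Fixed aluminium rack, 108 mm wide, 44 mm high, open above; may be turned a little. Origin on the worktop; x to its back, y left, z up. It spans x -44 to 62 mm; with the tray home, the lip is at x -90 to -84 mm and the front wall at -46 to -42 mm; both move by minus the joint value. Rack of the loaded tray, left or right.
- tray_empty (a joint): Slide joint of a blue tray, in m: 0 = fully home, grows as the tray comes out towards the robot (along the rack's own -x), 0.080 = fully out at its stop. About 1.5 N of friction, no spring: it stays where it is left. Tray with nothing in it; starts partly open.
- tray_empty_lip (a point): Middle of the top edge of this tray's upturned lip (6 mm thick, 90 mm wide, top 40 mm above the worktop, yellow-topped); axes as the rack's. Behind it a 38 mm wide gap, open from above, over a flat shelf whose top is 14 mm above the worktop, then the tray's front wall, 36 mm high. The empty tray.
- rack_empty: Fixed aluminium rack, 108 mm wide, 44 mm high, open above; may be turned a little. Origin on the worktop; x to its back, y left, z up. It spans x -44 to 62 mm; with the tray home, the lip is at x -90 to -84 mm and the front wall at -46 to -42 mm; both move by minus the joint value. Rack of the empty tray, left or right.
- kit_cap_centre (a point): Centre of the yellow bottle cap (65 mm across, 31 mm high, loose, top 46 mm above the worktop) lying in the loaded tray. Not to be touched.
- kit_desiccant_centre (a point): Centre of the white canister with a blue band (18 mm across, 22 mm high, loose) standing in the loaded tray behind the cap. Not to be touched.
- tally: Loose grey tally counter, 48x72x34 mm, origin under its centre; bystander.
- cap_1: Loose yellow cap, 65 mm across, 31 mm high, on the worktop; origin under its centre; bystander.
- cap_2: Loose yellow cap like the other, on the worktop; bystander.
- stamp: Loose wooden-handled stamp, 25x46x70 mm, origin under its centre; bystander.
- red_marker: Loose white marker with red cap, 134 mm long, 19 mm high, lying; origin under its centre; bystander.
- spare_bottle: Loose brown bottle with yellow cap, 66 mm across, 108 mm high, standing; origin under its centre; bystander.
There are look-alikes about, which are no part of the job. Leave any red or turquoise look-alike of the part that bears kit_cap_centre alone.

How it is judged:
By the outcome, as a careful person would: the job done as asked, in the order asked, and still so for the second after the job is handed in, with the robot touching nothing.
It also fails if it takes over 45 s, if anything falls off the work surface, if the arm or the gripper's body presses on something with over 40 N, if the wrist force passes 120 N, or if a joint passes its speed limit or range.

### The arm

A 6-joint arm with a two-finger parallel gripper is mounted at the origin on a cart in front of the work surface, level with it; the furniture and walls round the work are solid. World frame = base frame: x ahead of the robot, y to its left, z up, the work surface at z = 0. Lengths are in m, angles in rad, forces in N, time in s.
With the tool pointing down it reaches from about 0.275 to 0.85 m from the base axis. Payload 5.2 kg.
Tool frame: the origin (TCP) lies between the finger pads; the fingertips stand ctrl.tip_reach ahead of it and the grasp point (between the pads) lies 5 mm behind it (ctrl.tip_reach is the distance from the TCP to the fingertips, in m); x points along the fingers, z is the direction in which the jaws open and shut, and the axes are right-handed (so a half turn about x gives the same grasp; the last joint's range is limited). The gripper opens to 85 mm and grips with 20 to 120 N. Pads are 22 mm wide; open, the fingers measure 114 mm over their backs; the gripper's body (76 mm by 85 mm) begins 54 mm behind the grasp point. The pads swing forward as they close: fully open they stand 13 mm farther back than shut.
Start: joints at [-1.532, 0.259, 1.535, -0, 1.348, -0.203], TCP at [0.132, -0.534, 0.245] pointing down, gripper open.
Joint ranges: [-3.14, 3.14], [-0.91, 2.08], [0.19, 2.58], [-1.22, 4.36], [0.22, 2.71], [-3.12, 3.12]. Speed limits (rad/s): [2.57, 2.57, 3.14, 3.14, 3.14, 3.14].

### API

Orientations are given as a rotation vector (axis times angle).
In Python, from cell import ctrl, eyes, workorder gives the robot as it stands.
- The arm moves only by the tool step_arm, never from a script. Its argument "plan" is a list of rows, each an object with "xyz": the shift along the world's x, y, z in cm, a list of three; "rot": the turn, a rotation vector about the world's x, y, z in rad, a list of three. A call has 1 to 10 rows; each row is the pose to reach, as a shift and turn from the pose commanded when the call began; what a row does not reach only later rows make up. A row lasts 1/12 s, in which the tool goes at most 41.7 mm and 7.16 degrees, less where a joint would pass 70% of its speed; a pose out of reach is approached as far as the arm can. A call with a gripper value outside its range is refused whole. "hand" is the closure in counts, from 0 (fully open) to 255 (shut), set as the call begins (left out, the last holds). The fingers move at their own pace and stop on an object; "squeeze" is the grip in N (left out, the last holds). Time passes only in rows, so rows that repeat a pose let the fingers close. It gives the time, the measured TCP pose, the force and the opening at its end, in the units of the state.
- ctrl.get_obs(): the state, without advancing time (a new reading comes with each control period).
- eyes.camera(name): name is "side" or "top" or "wrist"; returns the picture (400x640x3 uint8, red, green, blue); there is no depth.
- eyes.camera_model(name): a dict with "vfov" (degrees; the focal length in pixels is half the picture's height over the tangent of half this angle, whatever the lens; pixels are square), "cx", "cy" (the principal point, pixels), "eye" and "orientation" of the camera in the world. Camera axes: x right, y up, looking along -z (the intrinsics and any distortion apply to the point x, -y, -z); pixel columns grow to the right and rows downward; lengths in m; the calibration is good to about 2 mm. A picture is of the moment at which its call begins: read the wrist's pose just before it. camera_model takes no time and is no camera call; for the wrist camera it gives the pose at the moment of the call.
- workorder.sign_off(): hands the job in, once; it reports no verdict.
The state is a dict: "time_s": time; "q": joint angles; "qvel": joint speeds; "effort": joint torques, N m; "tool_pos": TCP position; "ee_rot": TCP orientation; "wrist_force": force on the tool from outside, world axes, zero at the start; "moment": the same for the moment, N m; "width": opening from 0.0 (shut) to 1.0 (fully open).
Only numpy, scipy, OpenCV 4.12 (cv2) and the standard library are available. Lean on these libraries where they do the work, as an engineer would, in place of code of your own. Each camera call takes 0.05 s, during which the arm holds its last target. There are 200 camera calls.

## Working session

There is one attempt and no reset: what is moved stays moved. The work goes in short steps, Python scripts to look and compute and a tool call to move; the robot and the scene stay as the last step left them, time stands still between calls to the robot, and variables do not carry over. Pictures are saved under pics/ and viewed, about 8 in all and at most 12, crops included, and the job is handed in when it is done.

Besides the shell and the picture viewer there is one more tool, called after ">>>" by a JSON object that holds its "method" and its "body", one argument or row to a line. step_arm: Moves the arm, as the interface text tells. Its arguments: {"type":"object","properties":{"plan":{"type":"array","items":{"type":"object","properties":{"xyz":{"type":"array","items":{"type":"number"}},"rot":{"type":"array","items":{"type":"number"}}}}},"hand":{"type":"number"},"squeeze":{"type":"number"}},"required":["plan"]}

```bash
ls; mkdir -p pics
python3 - <<'E'
from cell import ctrl, eyes, workorder
import cv2
for n in("top","side"):
    print(n,eyes.camera_model(n)); cv2.imwrite(f"pics/{n}0.png",eyes.camera(n)[:,:,::-1])
print(ctrl.get_obs(),ctrl.tip_reach)
E
```

```text
pics
top {'vfov': 43.69662765878726, 'cx': 326.98406621525925, 'cy': 197.42319710392442, 'eye': array([0.29444185, 0.05836619, 1.47036859]), 'orientation': array([ 0.16339887, -0.16118502, -1.50443311])}
side {'vfov': 52.49403252221263, 'cx': 319.4996448627965, 'cy': 194.7188692873604, 'eye': array([-0.0020337 ,  1.11636865,  0.71011281]), 'orientation': array([ 0.3642444 , -1.36947744, -2.32817638])}
{'time_s': 0.1, 'q': array([-1.53179945e+00,  2.59230896e-01,  1.53599427e+00,  8.58203084e-06,
        1.34801532e+00, -2.02820849e-01]), 'qvel': array([ 9.26888677e-05, -1.53438377e-03, -3.43621136e-03, -3.91449593e-04,
        2.81413291e-05,  6.95219486e-04]), 'effort': array([ 1.58564839e-03, -4.46969998e+01, -2.91247612e+01, -3.95307006e-04,
        6.14130564e-03, -2.09835417e-05]), 'tool_pos': array([ 0.13170326, -0.53351846,  0.24457065]), 'ee_rot': array([ 1.03044938,  1.31502088, -1.02834264]), 'wrist_force': array([-0.56293438,  0.09907074, -0.15002748]), 'moment': array([-0.00436064, -0.04792925, -0.01478355]), 'width': 1.003910513633901} 0.014
```

View pics/top0.png

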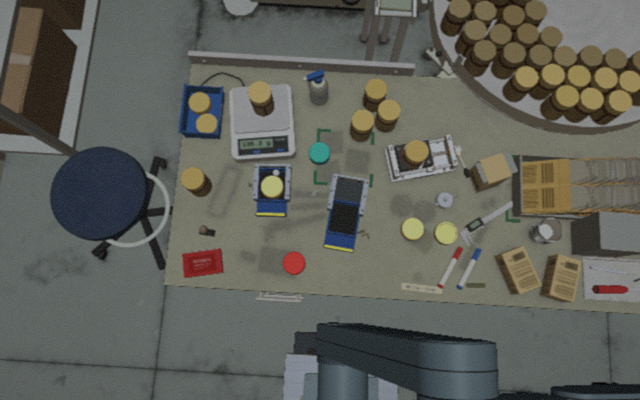

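View pics/side0.png

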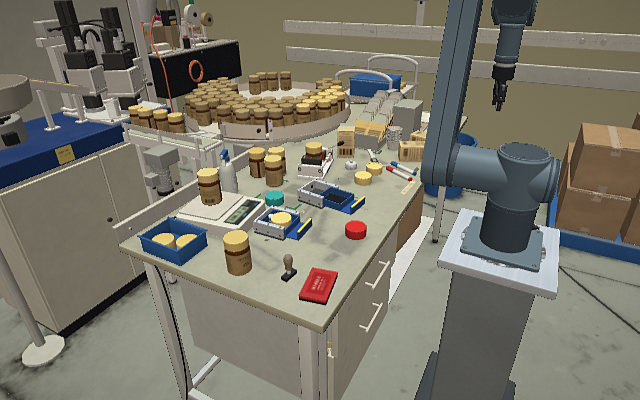

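The top view shows two racks. The left one at about (272,190) has a yellow cap and a white canister in its tray, so it is the loaded one. The right one at about (345,212) is empty with its tray open. The turquoise cap at (319,153) and the red one at (294,263) are look-alikes to leave alone. In the side view both lips lie towards the robot.

```bash
cat > h.py <<'E'
import numpy as np, cv2
from scipy.spatial.transform import Rotation as R
from cell import ctrl, eyes, workorder
def ray(m,u,v):
    f=200/np.tan(np.radians(m["vfov"])/2)
    d=R.from_rotvec(m["orientation"]).as_matrix()@np.array([(u-m["cx"])/f,-(v-m["cy"])/f,-1])
    return np.array(m["eye"]),d
def plane(m,u,v,z):
    e,d=ray(m,u,v); return e+d*(z-e[2])/d[2]
def proj(m,p):
    f=200/np.tan(np.radians(m["vfov"])/2)
    c=R.from_rotvec(m["orientation"]).as_matrix().T@(np.array(p)-m["eye"])
    return m["cx"]-f*c[0]/c[2], m["cy"]+f*c[1]/c[2]
def lips(name,img,m,roi,z=.04,smin=120):
    x0,y0,x1,y1=roi
    hsv=cv2.cvtColor(img[y0:y1,x0:x1],cv2.COLOR_RGB2HSV)
    k=cv2.inRange(hsv,(18,smin,100),(35,255,255))
    n,l,s,c=cv2.connectedComponentsWithStats(k)
    for i in range(1,n):
        if s[i,4]<12: continue
        p=np.argwhere(l==i)[:,::-1].astype(np.float32)
        (cx,cy),wh,a=cv2.minAreaRect(p)
        b=cv2.boxPoints(((cx,cy),wh,a)); 
        mid=p.mean(0)
        ax=np.linalg.svd(p-mid)[2][0] if len(p)<5000 else [1,0]
        ax=np.linalg.svd(p-mid,full_matrices=False)[2][0]; t=(p-mid)@ax
        P=[plane(m,*(mid+ax*q+[x0,y0]),z) for q in (t.min(),0,t.max())]
        print(name,i,s[i,4],(mid+[x0,y0]).round(1),"rect",np.round(wh,1),"mid",P[1].round(4),"len",np.linalg.norm(P[2]-P[0]).round(4),"dir deg",np.degrees(np.arctan2((P[2]-P[0])[1],(P[2]-P[0])[0])).round(1))
E
python3 - <<'E'
from h import *
m=eyes.camera_model("top"); img=cv2.imread("pics/top0.png")[:,:,::-1].copy()
lips("top",img,m,(240,155,400,260))
ms=eyes.camera_model("side"); im2=cv2.imread("pics/side0.png")[:,:,::-1].copy()
lips("side",im2,ms,(240,175,385,250))
a=cv2.resize(img[150:260,240:380],None,fx=5,fy=5,interpolation=2)
cv2.imwrite("pics/c1.png",a[:,:,::-1])
E
```

```text
top 4 71 [270.8 213.9] rect [27.  2.] mid [0.5377 0.2296 0.04  ] len 0.0787 dir deg -88.3
top 5 65 [337.9 247.9] rect [26.6  2.4] mid [0.4507 0.0295 0.04  ] len 0.0764 dir deg -97.0
side 3 104 [274.3 179.9] rect [10. 14.] mid [0.7862 0.025  0.04  ] len 0.0537 dir deg -142.0
side 4 98 [362.3 180.8] rect [ 8. 15.] mid [ 0.4942 -0.1127  0.04  ] len 0.0554 dir deg -160.1
side 5 37 [357.7 201.4] rect [ 2.  16.4] mid [0.4489 0.0331 0.04  ] len 0.0826 dir deg 82.8
side 7 41 [304.2 224.7] rect [ 2.2 17.8] mid [0.5359 0.2359 0.04  ] len 0.0787 dir deg 92.4
side 8 60 [282.9 223.1] rect [ 8.7 20.1] mid [0.5986 0.2576 0.04  ] len 0.0613 dir deg 25.7
side 9 72 [243.7 243.5] rect [15.  7.] mid [0.6397 0.3975 0.04  ] len 0.0718 dir deg 110.1
```

View pics/c1.png

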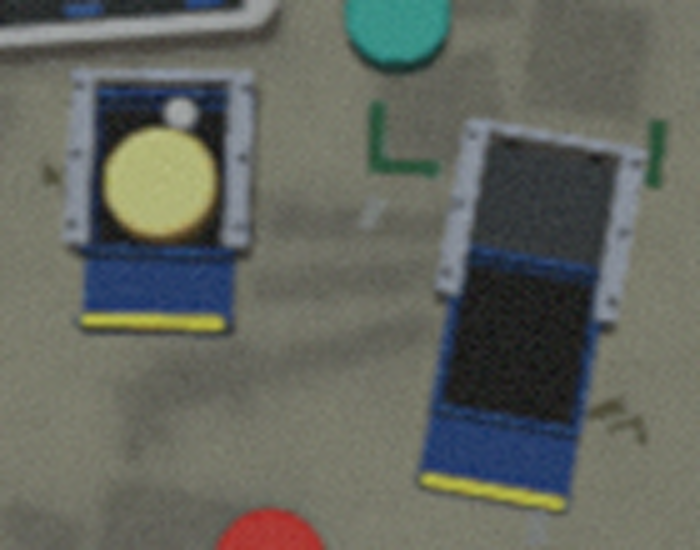

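The crop confirms it. The left tray holds a yellow cap and a white canister, with its lip at top-view px (271,214). The right tray is empty and well open, with its lip at px (338,248). The red and turquoise caps are outside the racks.

Run:
```python
from h import *
m=eyes.camera_model("top")
C={"L":[(75,70),(255,70),(250,250),(64,246)],"E":[(470,119),(645,150),(610,327),(437,295)]}
lip={"L":(.5377,.2310),"E":(.4507,.0305)}
for k,c in C.items():
    P=[plane(m,240+u/5,150+v/5,.044)[:2] for u,v in c]
    bl,br,fr,fl=P
    x=(bl-fl+br-fr); x/=np.linalg.norm(x); y=(bl-br+fl-fr);y/=np.linalg.norm(y)
    fm=(fl+fr)/2; l=np.array(lip[k])-fm
    print(k,"front mid",fm.round(4),"w",np.linalg.norm(fl-fr).round(3),"len",np.linalg.norm(bl-fl).round(3),"yaw x",np.degrees(np.arctan2(x[1],x[0])).round(2),"yaw y",(np.degrees(np.arctan2(y[1],y[0]))-90).round(2),"lip rel",(l@x).round(4),(l@np.array([-x[1],x[0]])).round(4))
print("redcap",plane(m,294,263,.03),"stamp",plane(m,207,230,0.02),"bottle",plane(m,195,181,.108),"teal",plane(m,319,153,.03))
o=ctrl.get_obs(); M=R.from_rotvec(o["ee_rot"]).as_matrix(); print(M.round(3))
# wanted: x down, z along rack y
for yaw in(-7,0,2):
    a=np.radians(yaw); 
    for s in(1,-1):
        z=s*np.array([-np.sin(a),np.cos(a),0]); x=np.array([0,0,-1.]); W=np.c_[x,np.cross(z,x),z]
        print(yaw,s,(R.from_matrix(W)*R.from_matrix(M).inv()).as_rotvec().round(3))
```

```text
L front mid [0.5795 0.2311] w 0.109 len 0.107 yaw x 2.23 yaw y 2.87 lip rel -0.0417 0.0016
E front mid [0.5552 0.0156] w 0.102 len 0.108 yaw x -7.71 yaw y -7.02 lip rel -0.1055 0.0008
redcap [0.40096479 0.1526326  0.03      ] stamp [0.48219187 0.41454993 0.02      ] bottle [0.60678556 0.44171411 0.108     ] teal [0.73366128 0.10179627 0.03      ]
[[-0.     0.971  0.239]
 [ 0.002  0.239 -0.971]
 [-1.     0.    -0.002]]
-7 1 [-0.000e+00 -2.000e-03  2.778e+00]
-7 -1 [-0.002  0.    -0.364]
0 1 [-0.0e+00 -2.0e-03  2.9e+00]
0 -1 [-0.002  0.    -0.242]
2 1 [-0.000e+00 -2.000e-03  2.935e+00]
2 -1 [-0.002  0.    -0.207]
```

>>> {"method": "step_arm", "body": {
  "plan": [
    {"xyz": [4,8.2,0],"rot": [0,0,-0.1]},
    {"xyz": [8,16.4,0],"rot": [0,0,-0.2]},
    {"xyz": [12,24.6,0],"rot": [0,0,-0.3]},
    {"xyz": [16,33,0],"rot": [0,0,-0.37]},
    {"xyz": [20,41,0],"rot": [0,0,-0.37]},
    {"xyz": [24,49,0],"rot": [0,0,-0.37]},
    {"xyz": [26.8,57.1,0],"rot": [0,0,-0.37]},
    {"xyz": [26.8,57.1,0],"rot": [0,0,-0.37]},
    {"xyz": [26.8,57.1,0],"rot": [0,0,-0.37]},
    {"xyz": [26.8,57.1,0],"rot": [0,0,-0.37]}
  ],
  "hand": 255
}}

```text
time_s: 0.93
tool_pos: [0.3107, -0.1557, 0.2452]
ee_rot: [1.304, 1.145, -1.303]
wrist_force: [0.7, 0.2, -0.4]
width: 0.003
```

>>> {"method": "step_arm", "body": {
  "plan": [
    {"xyz": [0,0,0],"rot": [0,0,0]}
  ]
}}

```text
time_s: 1.02
tool_pos: [0.3122, -0.1503, 0.245]
ee_rot: [1.3, 1.153, -1.294]
wrist_force: [-0.7, -0.7, -0.6]
width: -0.003
```

```bash
cat >> h.py <<'E'
def todo(p,yaw):
    o=ctrl.get_obs(); a=np.radians(yaw); z=np.array([np.sin(a),-np.cos(a),0]); x=np.array([0,0,-1.])
    W=np.c_[x,np.cross(z,x),z]
    print("t",o["time_s"],"shift cm",((np.array(p)-o["tool_pos"])*100).round(2),"rot",(R.from_matrix(W)*R.from_rotvec(o["ee_rot"]).inv()).as_rotvec().round(3),"q",o["q"].round(2),"tip",ctrl.tip_reach,"F",o["wrist_force"].round(1))
E
python3 - <<'E'
from h import *
todo((.40,.037,.14),-7.3)
E
```

```text
t 1.0167 shift cm [  8.78  18.73 -10.5 ] rot [-0.004  0.001 -0.008] q [-0.78 -0.13  1.96  0.    1.32  0.91] tip 0.014 F [-0.7 -0.7 -0.6]
```

>>> {"method": "step_arm", "body": {
  "plan": [
    {"xyz": [1.5,3,-1],"rot": [0,0,-0.008]},
    {"xyz": [3,6,-3],"rot": [0,0,-0.008]},
    {"xyz": [5,9.5,-5],"rot": [0,0,-0.008]},
    {"xyz": [6.5,13,-7],"rot": [0,0,-0.008]},
    {"xyz": [8,16,-9],"rot": [0,0,-0.008]},
    {"xyz": [8.8,18.7,-10.5],"rot": [0,0,-0.008]},
    {"xyz": [8.8,18.7,-10.5],"rot": [0,0,-0.008]},
    {"xyz": [8.8,18.7,-10.5],"rot": [0,0,-0.008]},
    {"xyz": [8.8,18.7,-10.5],"rot": [0,0,-0.008]},
    {"xyz": [8.8,18.7,-10.5],"rot": [0,0,-0.008]}
  ]
}}

```text
time_s: 1.85
tool_pos: [0.399, 0.0281, 0.1409]
ee_rot: [1.31, 1.14, -1.309]
wrist_force: [0.2, -0.7, 1.2]
width: -0.002
```

Run:
```python
from h import *
m=eyes.camera_model("wrist"); im=eyes.camera("wrist"); cv2.imwrite("pics/w1.png",im[:,:,::-1]); print(m)
o=ctrl.get_obs(); print(o["tool_pos"],"tip px",proj(m,o["tool_pos"]-[0,0,.014]))
lips("wrist",im,m,(0,0,640,400))
todo((.417,.035,.036),-7.3)
```

```text
{'vfov': 70.35884851608012, 'cx': 321.875070384091, 'cy': 200.73398105511208, 'eye': array([0.46619426, 0.01917075, 0.27010478]), 'orientation': array([-0.20089986,  0.23178398, -1.69667726])}
[0.39907335 0.02797868 0.1410336 ] tip px (np.float64(322.9233414356676), np.float64(249.7278860470725))
wrist 1 4816 [569.4  23.7] rect [ 57. 109.] mid [ 0.5091 -0.1658  0.04  ] len 0.0777 dir deg -90.9
wrist 16 951 [38.1 58.6] rect [12.1 80.8] mid [0.5397 0.2209 0.04  ] len 0.0624 dir deg 92.1
wrist 27 1008 [312.  141.5] rect [  9.7 104.1] mid [0.4524 0.0292 0.04  ] len 0.0829 dir deg 83.2
t 1.9 shift cm [  1.79   0.7  -10.5 ] rot [0.001 0.002 0.011] q [-0.21  0.1   2.02 -0.    1.02  1.5 ] tip 0.014 F [0.2 0.6 0.2]
```

View pics/w1.png

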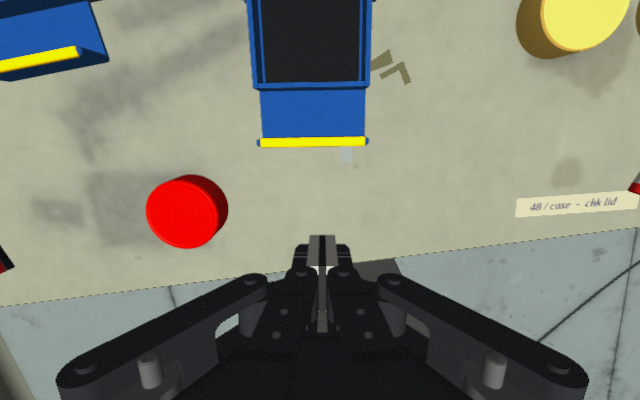

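The wrist view shows the empty tray's lip centred ahead of the shut fingers at px (312,141), which gives (0.452, 0.029) and a yaw of about -7°. The space between is free, and the red cap is off to the left at (187,211). I'll descend in front of the lip and push.

>>> {"method": "step_arm", "body": {
  "plan": [
    {"xyz": [1.6,0.6,-2.5],"rot": [0,0,0.011]},
    {"xyz": [1.6,0.6,-5],"rot": [0,0,0.011]},
    {"xyz": [1.6,0.6,-7.5],"rot": [0,0,0.011]},
    {"xyz": [1.6,0.6,-9.5],"rot": [0,0,0.011]},
    {"xyz": [1.6,0.6,-10.5],"rot": [0,0,0.011]},
    {"xyz": [1.6,0.6,-10.5],"rot": [0,0,0.011]},
    {"xyz": [1.6,0.6,-10.5],"rot": [0,0,0.011]},
    {"xyz": [1.6,0.6,-10.5],"rot": [0,0,0.011]}
  ]
}}

```text
time_s: 2.57
tool_pos: [0.4156, 0.0344, 0.0363]
ee_rot: [1.303, 1.145, -1.301]
wrist_force: [0.7, -0.4, -0.4]
width: 0.004
```

Run:
```python
from h import *
todo((.4986,.0227,.036),-7.0)
```

```text
t 2.5667 shift cm [ 8.3  -1.17 -0.03] rot [0.    0.002 0.004] q [-0.19  0.3   2.1  -0.    0.74  1.51] tip 0.014 F [ 0.7 -0.4 -0.4]
```

Push most of the way first, about 7.5 cm along the rack axis, at a modest pace.

>>> {"method": "step_arm", "body": {
  "plan": [
    {"xyz": [0.9,-0.1,0]},
    {"xyz": [1.8,-0.2,0]},
    {"xyz": [2.7,-0.35,0]},
    {"xyz": [3.6,-0.45,0]},
    {"xyz": [4.5,-0.55,0]},
    {"xyz": [5.4,-0.65,0]},
    {"xyz": [6.2,-0.75,0]},
    {"xyz": [6.9,-0.85,0]},
    {"xyz": [7.3,-0.9,0]},
    {"xyz": [7.5,-0.9,0]}
  ]
}}

```text
invalid input at $.plan[0]: expected keys xyz, rot
```

>>> {"method": "step_arm", "body": {
  "plan": [
    {"xyz": [0.2,0,0]},
    {"xyz": [0.4,-0.05,0]},
    {"xyz": [0.6,-0.05,0]},
    {"xyz": [0.6,-0.05,0]}
  ]
}}

```text
invalid input at $.plan[0]: expected keys xyz, rot
```

>>> {"method": "step_arm", "body": {
  "plan": [
    {"xyz": [0.9,-0.1,0],"rot": [0,0,0]},
    {"xyz": [1.8,-0.2,0],"rot": [0,0,0]},
    {"xyz": [2.7,-0.35,0],"rot": [0,0,0]},
    {"xyz": [3.6,-0.45,0],"rot": [0,0,0]},
    {"xyz": [4.5,-0.55,0],"rot": [0,0,0]},
    {"xyz": [5.4,-0.65,0],"rot": [0,0,0]},
    {"xyz": [6.2,-0.75,0],"rot": [0,0,0]},
    {"xyz": [6.9,-0.85,0],"rot": [0,0,0]},
    {"xyz": [7.3,-0.9,0],"rot": [0,0,0]},
    {"xyz": [7.5,-0.9,0],"rot": [0,0,0]}
  ]
}}

```text
time_s: 3.4
tool_pos: [0.4904, 0.0261, 0.0351]
ee_rot: [1.301, 1.147, -1.301]
wrist_force: [-2.0, -0.7, 1.4]
width: -0.0
```

>>> {"method": "step_arm", "body": {
  "plan": [
    {"xyz": [0.2,0,0],"rot": [0,0,0]},
    {"xyz": [0.4,-0.05,0],"rot": [0,0,0]},
    {"xyz": [0.6,-0.05,0],"rot": [0,0,0]},
    {"xyz": [0.6,-0.05,0],"rot": [0,0,0]}
  ]
}}

```text
time_s: 3.73
tool_pos: [0.4958, 0.0257, 0.0352]
ee_rot: [1.301, 1.147, -1.301]
wrist_force: [-0.3, -0.7, -0.5]
width: -0.002
```

>>> {"method": "step_arm", "body": {
  "plan": [
    {"xyz": [0.2,-0.03,0],"rot": [0,0,0]},
    {"xyz": [0.3,-0.04,0],"rot": [0,0,0]},
    {"xyz": [0.3,-0.04,0],"rot": [0,0,0]}
  ]
}}

```text
time_s: 3.98
tool_pos: [0.4989, 0.0253, 0.0353]
ee_rot: [1.301, 1.147, -1.301]
wrist_force: [-1.4, 0.2, -1.4]
width: -0.001
```

>>> {"method": "step_arm", "body": {
  "plan": [
    {"xyz": [0.15,-0.02,0],"rot": [0,0,0]},
    {"xyz": [0.3,-0.04,0],"rot": [0,0,0]},
    {"xyz": [0.3,-0.04,0],"rot": [0,0,0]}
  ]
}}

```text
time_s: 4.23
tool_pos: [0.502, 0.0249, 0.0353]
ee_rot: [1.301, 1.147, -1.301]
wrist_force: [-1.0, -0.8, -1.1]
width: -0.001
```

>>> {"method": "step_arm", "body": {
  "plan": [
    {"xyz": [0.15,-0.02,0],"rot": [0,0,0]},
    {"xyz": [0.3,-0.04,0],"rot": [0,0,0]},
    {"xyz": [0.3,-0.04,0],"rot": [0,0,0]}
  ]
}}

```text
time_s: 4.48
tool_pos: [0.5045, 0.0246, 0.0353]
ee_rot: [1.301, 1.148, -1.301]
wrist_force: [-1.7, 0.6, 1.6]
width: 0.001
```

Run:
```python
from h import *
m=eyes.camera_model("wrist"); im=eyes.camera("wrist"); cv2.imwrite("pics/w2.png",im[:,:,::-1])
lips("wrist",im,m,(150,0,500,400)); print(ctrl.get_obs()["wrist_force"])
```

```text
wrist 1 2767 [326.2 239.3] rect [ 15.8 176.1] mid [0.5185 0.0212 0.04  ] len 0.0833 dir deg 83.1
[-3.18223917  0.59736898  1.29365059]
```

View pics/w2.png

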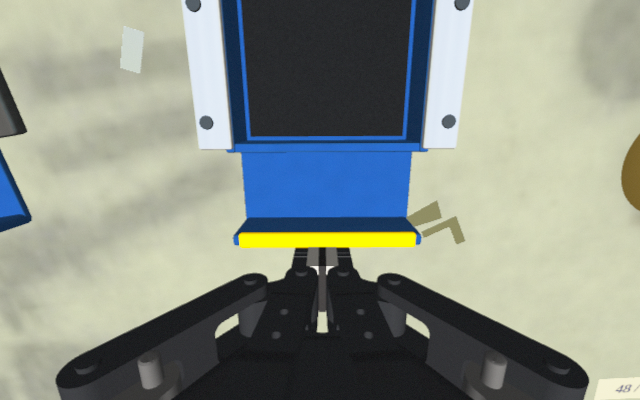

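The wrist view shows the empty tray nearly home: its front wall at row 148 is level with the rack's front edge at row 150, and the fingertip is on the lip at (326,240). I'll press on until it hits the stop.

>>> {"method": "step_arm", "body": {
  "plan": [
    {"xyz": [0.15,-0.02,0],"rot": [0,0,0]},
    {"xyz": [0.3,-0.04,0],"rot": [0,0,0]},
    {"xyz": [0.3,-0.04,0],"rot": [0,0,0]}
  ]
}}

```text
time_s: 4.78
tool_pos: [0.5045, 0.0247, 0.035]
ee_rot: [1.298, 1.153, -1.305]
wrist_force: [-11.6, 1.3, 8.3]
width: 0.004
```

>>> {"method": "step_arm", "body": {
  "plan": [
    {"xyz": [0.15,-0.02,0],"rot": [0,0,0]},
    {"xyz": [0.3,-0.04,0],"rot": [0,0,0]},
    {"xyz": [0.3,-0.04,0],"rot": [0,0,0]}
  ]
}}

```text
time_s: 5.03
tool_pos: [0.5046, 0.0248, 0.0347]
ee_rot: [1.295, 1.158, -1.309]
wrist_force: [-18.1, 1.3, 14.3]
width: 0.0
```

Run:
```python
from h import *
m=eyes.camera_model("wrist"); im=eyes.camera("wrist"); cv2.imwrite("pics/w3.png",im[:,:,::-1])
lips("wrist",im,m,(150,0,500,400)); print(ctrl.get_obs()["wrist_force"])
for n in "w2":
    m0=m
print("old rack front",plane(m,325,150,.044),"(w2 px on present cam, +shift)")
```

```text
wrist 1 2785 [326.8 240.3] rect [ 15.9 177.1] mid [0.5185 0.0211 0.04  ] len 0.0833 dir deg 83.1
[-17.5476468    1.02198871  14.31772239]
old rack front [0.56078546 0.01681948 0.044     ] (w2 px on present cam, +shift)
```

It is home: a firm stop at 18 N with no further travel, and lip to rack front measures 42.5 mm against 43 nominal. Back off, lift, and move to view the loaded tray.

>>> {"method": "step_arm", "body": {
  "plan": [
    {"xyz": [-1.5,0.2,0],"rot": [0,0,0]},
    {"xyz": [-3,0.4,0],"rot": [0,0,0]},
    {"xyz": [-4,0.5,0],"rot": [0,0,0]},
    {"xyz": [-4,0.5,2],"rot": [0,0,0]},
    {"xyz": [-4,0.5,5],"rot": [0,0,0]},
    {"xyz": [-4,0.5,8],"rot": [0,0,0]},
    {"xyz": [-4,0.5,11],"rot": [0,0,0]},
    {"xyz": [-4,0.5,12],"rot": [0,0,0]},
    {"xyz": [-4,0.5,12],"rot": [0,0,0]}
  ]
}}

```text
time_s: 5.83
tool_pos: [0.4733, 0.0283, 0.1584]
ee_rot: [1.304, 1.141, -1.295]
wrist_force: [0.3, -1.4, -0.9]
width: -0.001
```

Run:
```python
from h import *
todo((.5,.231,.155),2.3)
```

```text
t 5.8333 shift cm [ 2.67 20.27 -0.34] rot [0.001 0.008 0.165] q [-0.18  0.2   1.84  0.    1.09  1.52] tip 0.014 F [ 0.3 -1.4 -0.9]
```

>>> {"method": "step_arm", "body": {
  "plan": [
    {"xyz": [0.5,3,0],"rot": [0,0,0.05]},
    {"xyz": [1,6.5,0],"rot": [0,0,0.1]},
    {"xyz": [1.5,10,0],"rot": [0,0,0.15]},
    {"xyz": [2,13.5,0],"rot": [0,0,0.165]},
    {"xyz": [2.5,17,0],"rot": [0,0,0.165]},
    {"xyz": [2.7,20.3,0],"rot": [0,0,0.165]},
    {"xyz": [2.7,20.3,0],"rot": [0,0,0.165]},
    {"xyz": [2.7,20.3,0],"rot": [0,0,0.165]},
    {"xyz": [2.7,20.3,0],"rot": [0,0,0.165]}
  ]
}}

```text
time_s: 6.58
tool_pos: [0.4968, 0.2313, 0.1536]
ee_rot: [1.177, 1.229, -1.182]
wrist_force: [-1.2, 0.3, -0.6]
width: -0.001
```

Run:
```python
from h import *
m=eyes.camera_model("wrist"); im=eyes.camera("wrist"); cv2.imwrite("pics/w4.png",im[:,:,::-1])
lips("wrist",im,m,(0,0,640,400)); todo((.5,.231,.155),2.3)
```

```text
wrist 1 134 [12.5  3.7] rect [23. 11.] mid [0.6396 0.4676 0.04  ] len 0.017 dir deg -100.8
wrist 3 668 [325.9  57.3] rect [91. 85.] mid [0.6127 0.2332 0.04  ] len 0.067 dir deg -53.9
wrist 40 21 [ 2.7 56.2] rect [5. 6.] mid [0.6034 0.4842 0.04  ] len 0.0048 dir deg -91.7
wrist 42 107 [ 7.1 64.6] rect [11.6 20.6] mid [0.5975 0.4824 0.04  ] len 0.0177 dir deg 122.5
wrist 55 904 [324.  152.1] rect [ 9. 98.] mid [0.5397 0.2316 0.04  ] len 0.0831 dir deg -88.0
wrist 56 835 [563.4 186.9] rect [92.4  9.5] mid [0.518  0.0208 0.04  ] len 0.0841 dir deg -96.9
t 6.6333 shift cm [0.29 0.03 0.09] rot [ 0.001 -0.002  0.001] q [ 0.23  0.33  1.67 -0.    1.14  1.76] tip 0.014 F [ 0.5 -0.1  0.1]
```

View pics/w4.png

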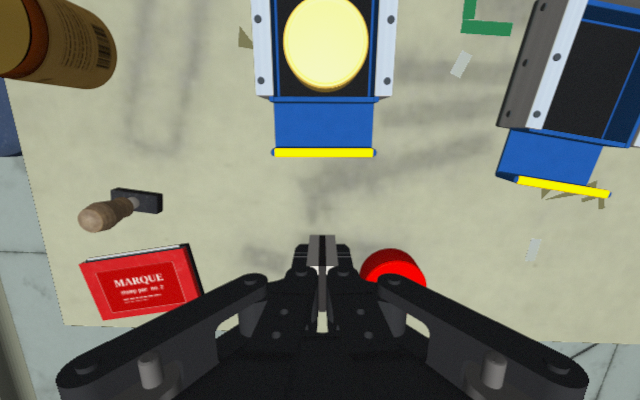

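The wrist view shows the loaded tray's lip at px (324,152), giving (0.540, 0.232) with yaw +2°. The cap is at (326,42), and the gap behind the lip spans rows 100–148. The red cap, stamp and red box are clear. The empty tray still reads home at (0.518, 0.021). I'll go over the gap and lower in.

>>> {"method": "step_arm", "body": {
  "plan": [
    {"xyz": [2.5,0.05,0],"rot": [0,0,0]},
    {"xyz": [5,0.1,0],"rot": [0,0,0]},
    {"xyz": [6.4,0.1,0],"rot": [0,0,0]},
    {"xyz": [6.4,0.1,-2],"rot": [0,0,0]},
    {"xyz": [6.4,0.1,-5],"rot": [0,0,0]},
    {"xyz": [6.4,0.1,-7.5],"rot": [0,0,0]},
    {"xyz": [6.4,0.1,-8],"rot": [0,0,0]},
    {"xyz": [6.4,0.1,-8],"rot": [0,0,0]},
    {"xyz": [6.4,0.1,-8],"rot": [0,0,0]}
  ]
}}

```text
time_s: 7.38
tool_pos: [0.5622, 0.2319, 0.076]
ee_rot: [1.181, 1.227, -1.181]
wrist_force: [-0.2, -0.3, -0.0]
width: -0.003
```

Run:
```python
from h import *
m=eyes.camera_model("wrist"); im=eyes.camera("wrist"); cv2.imwrite("pics/w5.png",im[:,:,::-1])
lips("wrist",im,m,(150,100,500,400)); todo((.560,.2323,.037),2.1)
```

```text
wrist 1 680 [321.3 152. ] rect [116.  92.] mid [0.6133 0.2346 0.04  ] len 0.0669 dir deg -88.3
wrist 2 417 [273.  266.4] rect [12. 36.] mid [0.539 0.263 0.04 ] len 0.0235 dir deg -85.0
wrist 3 375 [369.1 266.3] rect [11. 33.] mid [0.5414 0.201  0.04  ] len 0.0215 dir deg -90.4
t 7.4333 shift cm [-0.28  0.01 -3.98] rot [-0.     0.002 -0.002] q [ 0.21  0.51  1.59 -0.    1.03  1.74] tip 0.014 F [0.5 0.6 0.6]
```

>>> {"method": "step_arm", "body": {
  "plan": [
    {"xyz": [-0.15,0,-1],"rot": [0,0,0]},
    {"xyz": [-0.15,0,-2],"rot": [0,0,0]},
    {"xyz": [-0.15,0,-3],"rot": [0,0,0]},
    {"xyz": [-0.15,0,-3.8],"rot": [0,0,0]},
    {"xyz": [-0.15,0,-3.8],"rot": [0,0,0]},
    {"xyz": [-0.15,0,-3.8],"rot": [0,0,0]}
  ]
}}

```text
time_s: 7.93
tool_pos: [0.5595, 0.2327, 0.0363]
ee_rot: [1.179, 1.229, -1.181]
wrist_force: [0.4, 0.2, 0.3]
width: 0.002
```

>>> {"method": "step_arm", "body": {
  "plan": [
    {"xyz": [-0.2,0,0],"rot": [0,0,0]},
    {"xyz": [-0.5,0,0],"rot": [0,0,0]},
    {"xyz": [-0.8,-0.05,0],"rot": [0,0,0]},
    {"xyz": [-1.15,-0.05,0],"rot": [0,0,0]},
    {"xyz": [-1.55,-0.05,0],"rot": [0,0,0]},
    {"xyz": [-2,-0.1,0],"rot": [0,0,0]},
    {"xyz": [-2.45,-0.1,0],"rot": [0,0,0]},
    {"xyz": [-2.8,-0.1,0],"rot": [0,0,0]},
    {"xyz": [-3.05,-0.1,0],"rot": [0,0,0]},
    {"xyz": [-3.2,-0.1,0],"rot": [0,0,0]}
  ]
}}

```text
time_s: 8.77
tool_pos: [0.5278, 0.2317, 0.0375]
ee_rot: [1.18, 1.228, -1.18]
wrist_force: [2.1, -0.7, 1.1]
width: 0.001
```

Run:
```python
from h import *
m=eyes.camera_model("wrist"); im=eyes.camera("wrist"); cv2.imwrite("pics/w6.png",im[:,:,::-1])
lips("wrist",im,m,(150,100,500,400)); print(ctrl.get_obs()["wrist_force"])
```

```text
wrist 1 896 [325.2 156.7] rect [ 94. 154.] mid [0.5807 0.2328 0.04  ] len 0.0684 dir deg -87.9
[0.60343324 1.29110001 0.37592746]
```

View pics/w6.png

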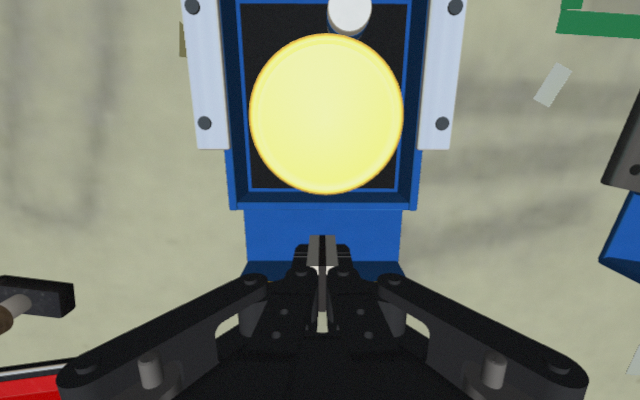

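The hook works: the tray has come out about 26 mm, its front wall is at row 205, and the cap and canister are upright in place. I'll continue.

>>> {"method": "step_arm", "body": {
  "plan": [
    {"xyz": [-0.3,0,0],"rot": [0,0,0]},
    {"xyz": [-0.7,0,0],"rot": [0,0,0]},
    {"xyz": [-1.2,-0.05,0],"rot": [0,0,0]},
    {"xyz": [-1.75,-0.05,0],"rot": [0,0,0]},
    {"xyz": [-2.35,-0.1,0],"rot": [0,0,0]},
    {"xyz": [-2.95,-0.1,0],"rot": [0,0,0]},
    {"xyz": [-3.5,-0.1,0],"rot": [0,0,0]},
    {"xyz": [-4,-0.15,0],"rot": [0,0,0]},
    {"xyz": [-4.4,-0.15,0],"rot": [0,0,0]},
    {"xyz": [-4.7,-0.15,0],"rot": [0,0,0]}
  ]
}}

```text
time_s: 9.65
tool_pos: [0.4804, 0.2301, 0.0373]
ee_rot: [1.179, 1.228, -1.18]
wrist_force: [1.8, -1.8, 0.7]
width: 0.005
```

>>> {"method": "step_arm", "body": {
  "plan": [
    {"xyz": [-0.15,0,0],"rot": [0,0,0]},
    {"xyz": [-0.3,0,0],"rot": [0,0,0]},
    {"xyz": [-0.4,0,0],"rot": [0,0,0]},
    {"xyz": [-0.4,0,0],"rot": [0,0,0]}
  ]
}}

```text
time_s: 9.98
tool_pos: [0.4769, 0.2302, 0.0372]
ee_rot: [1.18, 1.228, -1.18]
wrist_force: [0.6, -0.3, -0.6]
width: -0.003
```

>>> {"method": "step_arm", "body": {
  "plan": [
    {"xyz": [-0.1,0,0],"rot": [0,0,0]},
    {"xyz": [-0.2,0,0],"rot": [0,0,0]},
    {"xyz": [-0.3,0,0],"rot": [0,0,0]},
    {"xyz": [-0.3,0,0],"rot": [0,0,0]}
  ]
}}

```text
time_s: 10.32
tool_pos: [0.4754, 0.2303, 0.0374]
ee_rot: [1.181, 1.226, -1.178]
wrist_force: [4.8, -0.5, -3.8]
width: 0.002
```

Force is rising, so the stop is close. One or two more pulls.

>>> {"method": "step_arm", "body": {
  "plan": [
    {"xyz": [-0.1,0,0],"rot": [0,0,0]},
    {"xyz": [-0.2,0,0],"rot": [0,0,0]},
    {"xyz": [-0.3,0,0],"rot": [0,0,0]},
    {"xyz": [-0.3,0,0],"rot": [0,0,0]}
  ]
}}

```text
time_s: 10.65
tool_pos: [0.4753, 0.2304, 0.0377]
ee_rot: [1.184, 1.222, -1.174]
wrist_force: [11.7, -1.7, -9.8]
width: 0.0
```

>>> {"method": "step_arm", "body": {
  "plan": [
    {"xyz": [-0.1,0,0],"rot": [0,0,0]},
    {"xyz": [-0.2,0,0],"rot": [0,0,0]},
    {"xyz": [-0.2,0,0],"rot": [0,0,0]}
  ]
}}

```text
time_s: 10.9
tool_pos: [0.4752, 0.2305, 0.038]
ee_rot: [1.186, 1.22, -1.171]
wrist_force: [17.0, -1.4, -11.8]
width: 0.001
```

At its stop: 17 N with no movement. Release the load into the middle of the gap, then lift straight up.

>>> {"method": "step_arm", "body": {
  "plan": [
    {"xyz": [0.5,0,0],"rot": [0,0,0]},
    {"xyz": [1.0,0,0],"rot": [0,0,0]},
    {"xyz": [1.5,0,0],"rot": [0,0,0]},
    {"xyz": [1.5,0,0],"rot": [0,0,0]},
    {"xyz": [1.5,0,0],"rot": [0,0,0]}
  ]
}}

```text
time_s: 11.32
tool_pos: [0.4838, 0.2303, 0.0371]
ee_rot: [1.179, 1.228, -1.181]
wrist_force: [-0.1, 0.3, -0.1]
width: 0.002
```

>>> {"method": "step_arm", "body": {
  "plan": [
    {"xyz": [0,0,1],"rot": [0,0,0]},
    {"xyz": [0,0,3],"rot": [0,0,0]},
    {"xyz": [0,0,6],"rot": [0,0,0]},
    {"xyz": [0,0,9],"rot": [0,0,0]},
    {"xyz": [0,0,12],"rot": [0,0,0]},
    {"xyz": [0,0,15],"rot": [0,0,0]},
    {"xyz": [-2,0,17],"rot": [0,0,0]},
    {"xyz": [-4,0,17],"rot": [0,0,0]},
    {"xyz": [-4,0,17],"rot": [0,0,0]},
    {"xyz": [-4,0,17],"rot": [0,0,0]}
  ]
}}

```text
time_s: 12.15
tool_pos: [0.4431, 0.2304, 0.2084]
ee_rot: [1.18, 1.228, -1.178]
wrist_force: [0.2, -0.8, 0.4]
width: -0.002
```

Run:
```python
from h import *
m=eyes.camera_model("wrist"); im=eyes.camera("wrist"); cv2.imwrite("pics/w7.png",im[:,:,::-1])
lips("wrist",im,m,(0,0,640,400)); t=eyes.camera("top"); cv2.imwrite("pics/t7.png",t[:,:,::-1]); o=ctrl.get_obs();print(o["time_s"],o["wrist_force"],o["tool_pos"])
```

```text
wrist 9 14 [37.1  5.7] rect [5.8 4.4] mid [0.6027 0.4983 0.04  ] len 0.005 dir deg -117.8
wrist 27 375 [327.3  87.1] rect [68.6 69.3] mid [0.5439 0.2298 0.04  ] len 0.0655 dir deg 170.8
wrist 30 677 [532.  123.5] rect [80.5  8.6] mid [0.5179 0.0215 0.04  ] len 0.0838 dir deg -96.7
wrist 31 554 [324.1 170. ] rect [ 7. 78.] mid [0.4621 0.2295 0.04  ] len 0.0824 dir deg -87.7
12.25 [-0.22026447  0.33529489  0.58086763] [0.4441676  0.23026759 0.20751387]
```

View pics/w7.png

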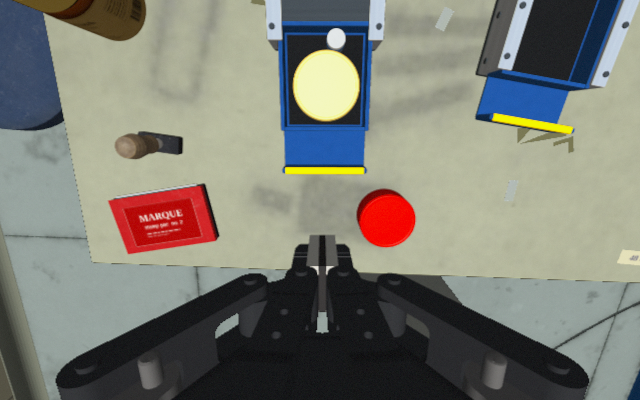

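View pics/t7.png

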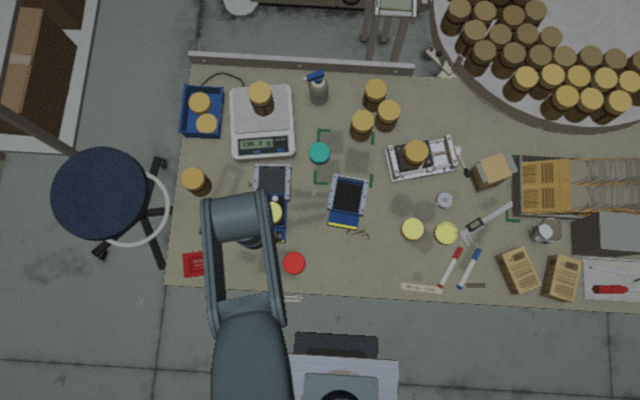

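Both views agree. The loaded tray is fully out with its cap and canister standing in it, and the empty tray is home. The bystanders have not moved and the gripper hangs free at z 0.21.

```bash
python3 -c "
from cell import workorder; print(workorder.sign_off())"
```

```text
the job is handed in; nothing more can be done
None
```

The job is done and handed in at about 12 s on the robot's clock, well under the 45 s limit.

- **Empty tray (right rack):** I pushed it home first with the shut fingertips. It stopped firmly at 18 N with no further travel. Lip to rack front measured 42.5 mm against 43 mm nominal, and it read the same in later views.
- **Loaded tray (left rack):** I hooked it behind the lip and drew it out to its stop, which held at 17 N with no further travel. The lip moved about 78 mm from its nearly-home start.
- **Final check:** The cap and canister still stand in the tray and were not touched by the robot. In the last top and wrist views the other items look unmoved. The gripper hangs free about 0.2 m above the bench with only noise on the force reading.
- **Disagreements:** The top camera put the lips 2–6 mm off the wrist camera. I used the wrist values, and the fingertip contact agreed with them.

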